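Shut the draught shield and tare the balance

ROBOT

A 6-joint arm with a two-finger parallel gripper is mounted at the origin on the work surface. World frame = base frame: x ahead of the robot, y to its left, z up, the work surface at z = 0. Lengths are in m, angles in degrees, forces in N, time in s.
With the tool pointing down it reaches from about 0.4 to 0.825 m from the base axis. Payload 7 kg.
Tool frame: the origin (TCP) lies at the very end of the fingers, on their centre line; the grasp point (between the pads) lies 19 mm behind it; z points along the fingers, y is the line along which they close (so a half turn about z gives the same grasp; the last joint's range is limited). The gripper opens to 88 mm and grips with 3 to 60 N. Pads are 19 mm wide; open, the fingers measure 130 mm over their backs; the gripper's body (78 mm by 193 mm) begins 47 mm behind the grasp point.
Start: joints at [82.225, 20.546, 0.682, 0, -70.136, -16.507], TCP at [0.278, 0.615, 0.227] pointing down, gripper open.
Joint ranges: [-176.03, 176.03], [-82.01, 121.73], [-58.28, 71.71], [-173.87, 95.51], [-174.79, -0.11], [-173.66, 173.66]. Speed limits (degrees/s): [136.94, 136.94, 172.46, 180, 180, 180].

INTERFACE

Orientations are given as [roll, pitch, yaw] about the fixed x, y, z axes, in that order (R = Rz(yaw) Ry(pitch) Rx(roll)).
In Python, from plant import ctrl, cams, workorder gives the robot as it stands.
- The arm moves only by the tool play_rows, never from a script. Its argument "motion" is a list of rows, each an object of numbers: "x", "y", "z": the shift along the tool's x, y, z normalised to -1 to 1, where 1 is 0.025 m; "rx", "ry", "rz": the turn, a rotation vector about the tool's x, y, z normalised to -1 to 1, where 1 is 4 degrees. A call has 1 to 20 rows; each row shifts and turns the commanded pose from where the row before left it, along the tool's axes as they then stand; what a row does not reach is not made up. A row lasts 1/8 s, in which the tool goes at most 62.5 mm and 10.7 degrees, less where a joint would pass 70% of its speed; a pose out of reach is approached as far as the arm can. A call with a number of a shift or a turn outside -1 to 1 is refused whole. A call with a gripper value outside its range is refused whole. "fingers" is the opening, from -1 (shut) to 1 (fully open), set as the call begins (left out, the last holds). The fingers move at their own pace and stop on an object; the grip force is fixed at half the most. Time passes only in rows, so rows that do not move let the fingers close. It gives the time, the measured TCP pose, the force, the opening and the grip force at its end, in the units of the state.
- ctrl.get_obs(): the state, without advancing time (a new reading comes with each control period).
- cams.snapshot(name): name is "scene" or "top"; returns the picture (480x640x3 uint8, blue, green, red); there is no depth.
- cams.get_calibration(name): a dict with "vertical_fov" (degrees; the focal length in pixels is half the picture's height over the tangent of half this angle, whatever the lens; pixels are square), "cx", "cy" (the principal point, pixels), "position" and "rotation" of the camera in the world. Camera axes: x right, y up, looking along -z (the intrinsics and any distortion apply to the point x, -y, -z); pixel columns grow to the right and rows downward; lengths in m; the calibration is good to about 2 mm. A picture is of the moment at which its call begins. get_calibration takes no time and is no camera call.
- workorder.close_job(): hands the job in; it is judged then, once.
The state is a dict: "clock": time; "joint_pos": joint angles; "qvel": joint speeds; "tau": joint torques, N m; "tool_pos": TCP position; "orientation": TCP orientation; "force": force on the tool from outside, world axes, zero at the start; "moment": the same for the moment, N m; "opening": finger opening in m; "gripper_force": force on a finger pad.
Only numpy, scipy, OpenCV 4.12 (cv2) and the standard library are available. Lean on these libraries where they do the work, as an engineer would, in place of code of your own. Each camera call takes 0.05 s, during which the arm holds its last target. There are 200 camera calls.

TASK

The batch cup stands on the balance but the glass draught shield has been left open: with the fingertips push the sliding top cover and the right-hand side door (each has a blue grip) fully shut, then press the long green tare key down and let it come up again. Push gently and grip or lift nothing; leave the left door shut and the red power key alone, and do not disturb the cup or anything else on the bench.

Things in the scene. Friction and masses are not known exactly. Their poses are not given: they have to be found in the camera images.
- balance: Laboratory balance, fixed, 300 deep x 216 wide x 284 high (mm, without grips): white housing, sloping display in front, glass chamber, tower behind. Origin: centre of the footprint, on the bench. -x is its front (keys), +x its rear, +y its left, z up (the balance's frame, used below, mm). Chamber: x -57 to 105, y -105 to 105, top at z 284. Display: z 67 at x -103 rising to 90 at x -58.
- cover (a joint): Top cover, a glass slide 160 x 180 on the chamber's top: 0 = shut, grows in m as it slides to the balance's rear (+x) to at most 0.09; starts 0.04 to 0.085 open. Sliding resistance about 1.2 N, stays where it is left, rubber-buffered stop at 0: pressed further, the pane gives about 1 mm per 4 N and comes back.
- cover_pane: The top cover's glass pane with its grip, 160 (x) x 180 (y) x 4. Origin: centre of the glass's underside, at (25, 0, 279) in the balance's frame when shut. Fragile.
- cover_grip (a point): Centre of the top face of the cover's blue grip, a bar 12 thick (x) x 70 long (y) standing 24 up from the cover's glass near its front edge; moves with the cover. Shut, it lies at (-42, 0, 307) in the balance's frame, the glass at z 283. Pushing its rear face (6 behind this point) to the front, -x, shuts the cover.
- right_door (a joint): Right side door (balance's -y side), an upright glass slide: 0 = shut, grows in m as it slides to the rear (+x) to at most 0.09; starts 0.04 to 0.085 open. Sliding resistance about 1.2 N, stays where it is left, rubber-buffered stop at 0: pressed further, the pane gives about 1 mm per 4 N and comes back.
- right_door_pane: The right door's glass pane with its grip, 158 (x) x 3 (y) x 198 high. Origin: centre of the glass's lower edge, at (26, -103, 72) in the balance's frame when shut. Fragile.
- right_door_grip (a point): Centre of the top face of the right door's blue grip, an upright fin 12 thick (x), standing out from the door's face (y -105 to -133), 90 tall from this point down; moves with the door. Shut, it lies at (-35, -119, 296) in the balance's frame. Pushing its rear face (6 behind this point) to the front, -x, shuts the door; air behind it.
- left_door (a joint): Left side door, mirror image of the right one (its blue fin on the +y side); shut (0) from the start and to be left so.
- tare_key (a joint): The tare key's travel: 0 up, grows to 0.004 m fully down; springs back; begins to move at about 0.6 N, fully down at about 3 N.
- tare_key_top (a point): Centre of the top face of the tare key, the long green key, 26 (x) x 46 (y), standing 6 proud of the flat ledge in front of the display, on the right; at (-127, -62, 73) in the balance's frame.
- power_key (a joint): Travel (m) of the small red 22 x 22 power key at the left end of the same ledge, (-127, 76) in the balance's frame, top at z 73; not to be pressed.
- pan_top (a point): Centre of the top of the round steel weighing pan, 110 across, inside the chamber at (22, 0, 98) in the balance's frame.
- batch_cup: White open plastic cup 68 across at the rim, 80 high, standing loose on the pan. Origin: centre of its underside.
- toner_tin: Loose 1 litre toner tin, 108 across, black agitator lid with beak, paddle bar and D handle (reaching 90 from the axis to its +x), 176 high; stands on the balance's left. Origin: centre of its underside.
- dropper_violet: Loose violet dropper bottle 36 across, 96 high, white tip, on the balance's right. Origin: centre of its underside.
- dropper_amber: Loose amber dropper bottle 36 across, 96 high, green tip, on the balance's right, behind the violet one. Origin: centre of its underside.
- check_weight: Loose brass check weight 38 across, 58 high, on the bench. Origin: centre of its underside.
- spare_cup: Loose grey plastic cup 68 across, 80 high, on the bench. Origin: centre of its underside.
- spatula: Loose spatula lying flat on the bench, 280 long, 65 wide at the steel blade (to its +x), wooden handle. Origin: on the bench under its middle.

How it is judged (in metres and radians):
On the way, in this order (a step that is already met when the one before it is completed fails the run):
1. the draught shield is shut: top cover and both side doors within 3 mm (value of joint each of cover, right_door, left_door below 0.003 m), for 0.2 s.
2. with the shield shut, the tare key is pressed at least 2.5 mm down (all of step 1 and value of joint tare_key above 0.0025 m), for 0.1 s.
At the end, for the whole second after the job is handed in: Top cover and both side doors are within 3 mm of shut, the tare key is up again (less than 1 mm down), the power key is up, and the batch cup stands upright and still on the pan, its underside within 20 mm of the pan's centre (all of step 1 and value of joint each of tare_key, power_key below 0.001 m and distance between batch_cup and pan_top below 0.02 m and angle between batch_cup's own z axis and vertical below 0.1 rad and linear speed of batch_cup below 0.01 m/s); the robot touches nothing.
It fails at once if the batch cup is shifted more than 8 mm or lifted (distance of batch_cup from where it was at the start of the episode above 0.008 m).
It fails at once if the red power key is pressed (more than 2 mm) (value of joint power_key above 0.002 m).
It fails at once if the left door is opened more than 5 mm (value of joint left_door above 0.005 m).
It fails at once if the top cover or right door is gripped or pushed roughly (more than 40 N of contact force), or any part of the balance is struck with more than 80 N (contact force between the fingers and cover_pane above 40 N or contact force between the fingers and right_door_pane above 40 N or contact force between the fingers and balance above 80 N).
It fails at once if the tin, a dropper bottle, the check weight, the spare cup or the spatula is moved more than 10 mm or lifted (distance of any of toner_tin, dropper_violet, dropper_amber, check_weight, spare_cup, spatula from where it was at the start of the episode above 0.01 m).
It also fails if it takes over 54 s, if anything falls off the work surface, if the arm or the gripper's body presses on something with over 40 N, if the wrist force passes 120 N, or if a joint passes its speed limit or range.

## Working session

There is one attempt and no reset: what is moved stays moved. The work goes in short steps, Python scripts to look and compute and a tool call to move; the robot and the scene stay as the last step left them, time stands still between calls to the robot, and variables do not carry over. Pictures are saved under pics/ and viewed, at most 10 in all, crops included, and the job is handed in when it is done.

Besides the shell and the picture viewer there is one more tool, called after "Emit:" by a JSON object that holds its "fn" and its "kwargs". play_rows: Moves the arm, as the interface text tells. Its arguments: {"type":"object","properties":{"motion":{"type":"array"},"fingers":{"type":"number"}},"required":["motion"]}

```bash
mkdir -p pics; ls; python3 - <<'E'
from plant import ctrl,cams
import cv2
print(ctrl.get_obs())
for n in("scene","top"):
    print(n,cams.get_calibration(n)); cv2.imwrite(f"pics/{n}0.png",cams.snapshot(n))
E
```

```text
pics
{'clock': 0.0, 'joint_pos': array([ 8.22265468e+01,  2.05911236e+01,  6.33961990e-01, -1.91488109e-02,
       -7.01368920e+01, -1.65077817e+01]), 'qvel': array([ 0.0658949 ,  0.01441415, -0.06681197, -0.01111423,  0.03503628,
       -0.08312382]), 'tau': array([-1.28293336e-04, -5.82719064e+01,  2.93063235e+01,  6.99720696e+00,
        7.16366252e-03, -1.52031243e-04]), 'tool_pos': array([0.27738987, 0.61482929, 0.2256307 ]), 'orientation': array([ 1.79904708e+02, -9.46822270e-03, -2.42877481e+01]), 'force': array([ 0.20275791,  0.35588132, -0.63991945]), 'moment': array([-0.05806179,  0.01329239,  0.1174903 ]), 'gripper_force': 0.0, 'opening': 0.08741722437258743}
scene {'vertical_fov': 54.24975862854802, 'cx': 321.4073181524417, 'cy': 244.47193704465042, 'position': array([ 0.32387588, -0.31885787,  1.30010778]), 'rotation': array([ 18.6670364 ,  -0.50437175, -36.69913978])}
top {'vertical_fov': 55.87424489757961, 'cx': 312.45557687104485, 'cy': 241.49141238587384, 'position': array([ 0.36932231, -0.0516675 ,  1.17035292]), 'rotation': array([ 10.07440942,   0.72470084, -89.5835387 ])}
```

View pics/scene0.png

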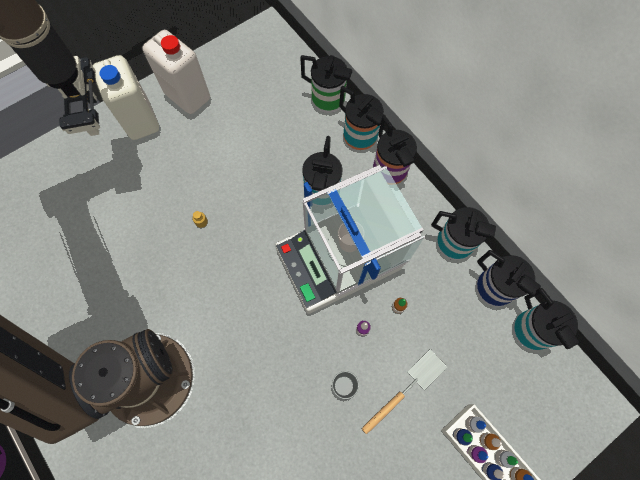

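View pics/top0.png

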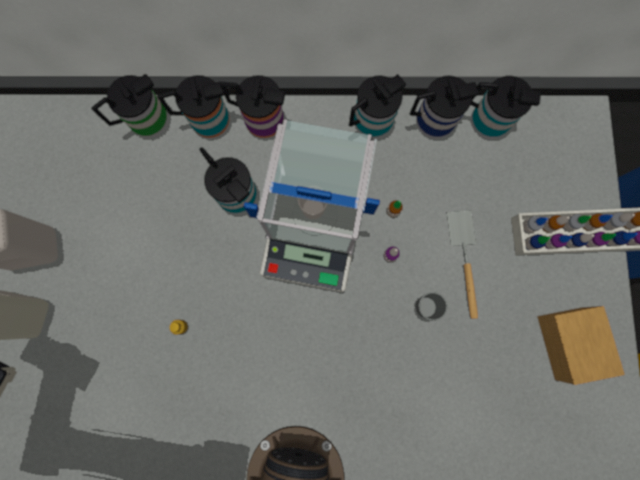

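The scene view shows the balance at the centre: green key at about (308,292), red key at (286,248), blue cover grip near (346,220) and right fin near (371,268). The top view shows green at (329,279), red at (273,268), cover grip at (314,194) and right fin at (372,206). I'll measure the colours next.

```bash
cat > h.py <<'E'
import numpy as np, cv2
from scipy.spatial.transform import Rotation as Ro
from plant import ctrl,cams
C={n:cams.get_calibration(n) for n in("scene","top")}
def rot(n): return Ro.from_euler('xyz',C[n]['rotation'],degrees=True).as_matrix()
def f(n): return 240/np.tan(np.radians(C[n]['vertical_fov']/2))
def plane(n,u,v,z):
    c=C[n]; d=rot(n)@np.array([(u-c['cx'])/f(n),-(v-c['cy'])/f(n),-1]); p=c['position']
    return p+d*(z-p[2])/d[2]
def proj(n,P):
    c=C[n]; q=rot(n).T@(np.asarray(P)-c['position']); return np.array([c['cx']-f(n)*q[0]/q[2],c['cy']+f(n)*q[1]/q[2]])
def blobs(img,lo,hi,roi,amin=15):
    m=cv2.inRange(cv2.cvtColor(img,cv2.COLOR_BGR2HSV),lo,hi); k=np.zeros_like(m); x0,y0,x1,y1=roi; k[y0:y1,x0:x1]=m[y0:y1,x0:x1]
    n,l,s,ce=cv2.connectedComponentsWithStats(k); return [(s[i].tolist(),ce[i]) for i in range(1,n) if s[i][4]>=amin],k
E
python3 - <<'E'
from h import *
R={"scene":(240,140,440,330),"top":(235,110,390,300)}
for n in R:
    im=cv2.imread(f"pics/{n}0.png")
    for nm,lo,hi in(("green",(50,120,80),(80,255,255)),("red",(0,150,120),(8,255,255)),("blue",(100,150,60),(120,255,255))):
        for s,c in blobs(im,lo,hi,R[n])[0]: print(n,nm,s,c.round(1),plane(n,*c,.073).round(4))
    x0,y0,x1,y1=R[n]; cv2.imwrite(f"pics/{n}c.png",cv2.resize(im[y0:y1,x0:x1],None,fx=3.0,fy=3.0,interpolation=cv2.INTER_CUBIC))
E
```

```text
scene green [300, 283, 15, 19, 162] [307.  291.9] [ 0.4694 -0.0773  0.073 ]
scene green [399, 299, 7, 7, 39] [401.7 302.1] [ 0.6553 -0.2496  0.073 ]
scene red [281, 244, 10, 9, 58] [285.4 247.9] [0.4947 0.0581 0.073 ]
scene blue [304, 182, 8, 15, 87] [307. 189.] [0.6478 0.1669 0.073 ]
scene blue [329, 191, 41, 65, 625] [349.  222.7] [0.6812 0.0125 0.073 ]
scene blue [359, 259, 21, 25, 241] [370.2 270.1] [ 0.6428 -0.1308  0.073 ]
top green [319, 272, 20, 14, 204] [328.3 278.5] [ 0.4732 -0.0754  0.073 ]
top red [268, 263, 10, 10, 76] [272.7 267.6] [0.499  0.0603 0.073 ]
top blue [273, 183, 82, 24, 791] [313.7 194.5] [ 0.6839 -0.0386  0.073 ]
top blue [365, 199, 14, 15, 147] [371.  205.3] [ 0.6565 -0.1816  0.073 ]
top blue [244, 202, 14, 15, 135] [250.8 208.4] [0.6474 0.1183 0.073 ]
```

View pics/scenec.png

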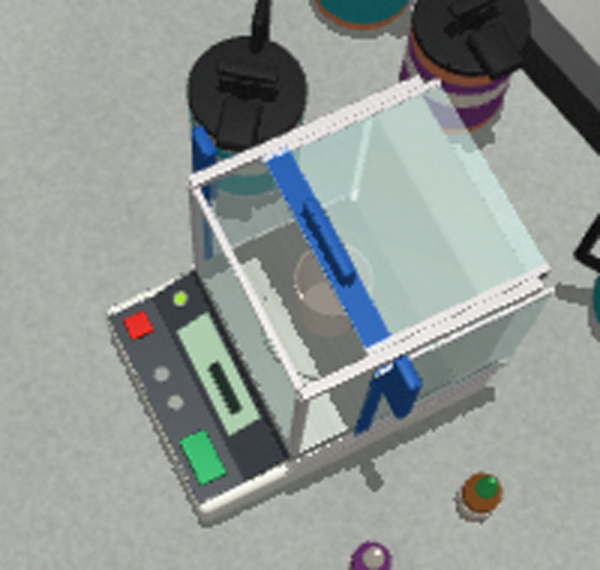

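View pics/topc.png

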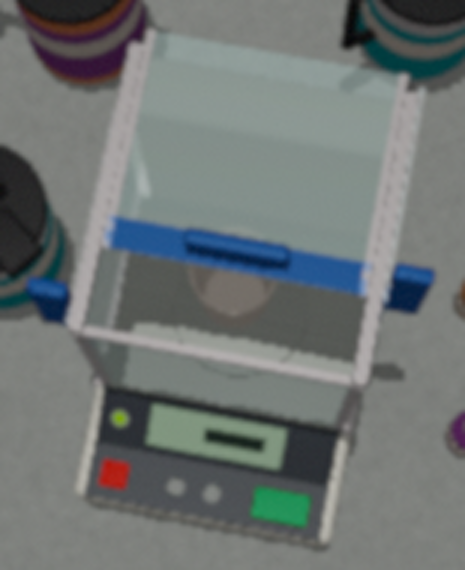

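The crops show the cover grip bar's rear edge at about (315,188) in the top view, the right fin's rear top edge at about (373,199.5), and the left fin's at (252,203.5). I'll cast these into the balance frame.

```bash
cat >> h.py <<'E'
g=(plane('scene',307,291.9,.073)+plane('top',328.3,278.5,.073))/2; r=(plane('scene',285.4,247.9,.073)+plane('top',272.7,267.6,.073))/2
d=(r-g)[:2]; YAW=np.degrees(np.arctan2(-d[0],d[1]))
RB=Ro.from_euler('z',YAW,degrees=True).as_matrix()
O=(g+r)/2-RB@[-.127,.007,.073]
tob=lambda p: RB.T@(np.asarray(p)-O)
tow=lambda b: O+RB@np.asarray(b)
E
python3 - <<'E'
from h import *
print("yaw",YAW,"O",O,"keydist",np.hypot(*d))
for nm,n,u,v,z in(("cover rear","top",315,187.7,.307),("fin rear","top",373,199.3,.296),("lfin rear","top",251.7,203.3,.296),("cover mid","scene",349.5,219.5,.307),
  ("cham front L","top",261,219,.284),("cham front R","top",356,236,.284),("cham rear L","top",282,122,.284),("cham front L","scene",304.5,200.5,.284),("cham front R","scene",341,271,.284),("cham rearR","scene",422,232,.284)):
    print(nm,n,(1000*tob(plane(n,u,v,z))).round(1))
for n in("scene","top"):
    for q in((-.035,.119,.296),(-.029,.119,.296),(-.057,.105,.284),(-.057,-.105,.284)): print(n,q,proj(n,tow(q)).round(1))
E
```

```text
yaw -10.654665845552529 O [ 6.07556414e-01 -3.89561656e-02 -2.77555756e-17] keydist 0.13793100248101037
cover rear top [ 23.8  -0.5 307. ]
fin rear top [  25.2 -117.9  296. ]
lfin rear top [-28.5 118.1 296. ]
cover mid scene [ 12.1  -3.9 307. ]
cham front L top [-53.9  95.1 284. ]
cham front R top [-52.  -98.3 284. ]
cham rear L top [157.4  95.9 284. ]
cham front L scene [-56.1  93.  284. ]
cham front R scene [-56.3 -98.8 284. ]
cham rearR scene [154.6 -97.3 284. ]
scene (-0.035, 0.119, 0.296) [307.7 185.8]
scene (-0.029, 0.119, 0.296) [310.  184.8]
scene (-0.057, 0.105, 0.284) [302.  196.5]
scene (-0.057, -0.105, 0.284) [342.  273.5]
top (-0.035, 0.119, 0.296) [250.5 206.3]
top (-0.029, 0.119, 0.296) [251.2 203.5]
top (-0.057, 0.105, 0.284) [255.9 219.5]
top (-0.057, -0.105, 0.284) [358.9 239. ]
```

Emit:
{"fn": "play_rows", "kwargs": {"motion": [{"z": -0.9,"rz": -0.85},{"z": -0.9,"rz": -0.85},{"z": -0.9,"rz": -0.85},{"z": -0.9,"rz": -0.85},{"z": -0.9},{"z": -0.9},{"x": 0.76,"y": 0.895},{"x": 0.76,"y": 0.895},{"x": 0.76,"y": 0.895},{"x": 0.76,"y": 0.895},{"x": 0.76,"y": 0.895},{"x": 0.76,"y": 0.895},{"x": 0.76,"y": 0.895},{"x": 0.76,"y": 0.895},{"x": 0.76,"y": 0.895},{"x": 0.76,"y": 0.895}], "fingers": -1}}

```text
$.motion[0]: bad value
```

Emit:
{"fn": "play_rows", "kwargs": {"motion": [{"x": 0,"y": 0,"z": -0.9,"rx": 0,"ry": 0,"rz": -0.85},{"x": 0,"y": 0,"z": -0.9,"rx": 0,"ry": 0,"rz": -0.85},{"x": 0,"y": 0,"z": -0.9,"rx": 0,"ry": 0,"rz": -0.85},{"x": 0,"y": 0,"z": -0.9,"rx": 0,"ry": 0,"rz": -0.85},{"x": 0,"y": 0,"z": -0.9,"rx": 0,"ry": 0,"rz": 0},{"x": 0,"y": 0,"z": -0.9,"rx": 0,"ry": 0,"rz": 0},{"x": 0.76,"y": 0.895,"z": 0,"rx": 0,"ry": 0,"rz": 0},{"x": 0.76,"y": 0.895,"z": 0,"rx": 0,"ry": 0,"rz": 0},{"x": 0.76,"y": 0.895,"z": 0,"rx": 0,"ry": 0,"rz": 0},{"x": 0.76,"y": 0.895,"z": 0,"rx": 0,"ry": 0,"rz": 0},{"x": 0.76,"y": 0.895,"z": 0,"rx": 0,"ry": 0,"rz": 0},{"x": 0.76,"y": 0.895,"z": 0,"rx": 0,"ry": 0,"rz": 0}], "fingers": -1}}

```text
clock: 1.6
tool_pos: [0.3656, 0.4604, 0.3616]
orientation: [-180.0, -0.0, -10.7]
force: [-0.3, 0.2, 0.6]
opening: 0.0003
gripper_force: 0.0
```

Emit:
{"fn": "play_rows", "kwargs": {"motion": [{"x": 0.76,"y": 0.895,"z": 0,"rx": 0,"ry": 0,"rz": 0},{"x": 0.76,"y": 0.895,"z": 0,"rx": 0,"ry": 0,"rz": 0},{"x": 0.76,"y": 0.895,"z": 0,"rx": 0,"ry": 0,"rz": 0},{"x": 0.76,"y": 0.895,"z": 0,"rx": 0,"ry": 0,"rz": 0},{"x": 0.76,"y": 0.895,"z": 0,"rx": 0,"ry": 0,"rz": 0},{"x": 0.76,"y": 0.895,"z": 0,"rx": 0,"ry": 0,"rz": 0},{"x": 0.76,"y": 0.895,"z": 0,"rx": 0,"ry": 0,"rz": 0},{"x": 0.76,"y": 0.895,"z": 0,"rx": 0,"ry": 0,"rz": 0},{"x": 0.76,"y": 0.895,"z": 0,"rx": 0,"ry": 0,"rz": 0},{"x": 0.76,"y": 0.895,"z": 0,"rx": 0,"ry": 0,"rz": 0},{"x": 0.76,"y": 0.895,"z": 0,"rx": 0,"ry": 0,"rz": 0},{"x": 0.76,"y": 0.895,"z": 0,"rx": 0,"ry": 0,"rz": 0},{"x": 0.76,"y": 0.895,"z": 0,"rx": 0,"ry": 0,"rz": 0},{"x": 0.76,"y": 0.895,"z": 0,"rx": 0,"ry": 0,"rz": 0},{"x": 0.76,"y": 0.895,"z": 0,"rx": 0,"ry": 0,"rz": 0},{"x": 0.76,"y": 0.895,"z": 0,"rx": 0,"ry": 0,"rz": 0},{"x": 0.76,"y": 0.895,"z": 0,"rx": 0,"ry": 0,"rz": 0},{"x": 0.76,"y": 0.895,"z": 0,"rx": 0,"ry": 0,"rz": 0},{"x": 0.76,"y": 0.895,"z": 0,"rx": 0,"ry": 0,"rz": 0},{"x": 0.76,"y": 0.895,"z": 0,"rx": 0,"ry": 0,"rz": 0}]}}

```text
clock: 4.1
tool_pos: [0.6552, -0.0499, 0.3616]
orientation: [-180.0, 0.0, -10.7]
force: [0.3, -0.3, 0.7]
opening: 0.0004
gripper_force: 0.0
```

```bash
python3 - <<'E'
from h import *
o=ctrl.get_obs(); print((1000*tob(o['tool_pos'])).round(1),o['force'],o['clock'])
im=cams.snapshot('scene'); cv2.imwrite('pics/s1.png',cv2.resize(im[120:340,220:460],None,fx=3,fy=2.7))
E
```

```text
[ 48.8  -2.  361.6] [ 0.27865109 -0.31887835  0.74268755] 4.1
```

View pics/s1.png

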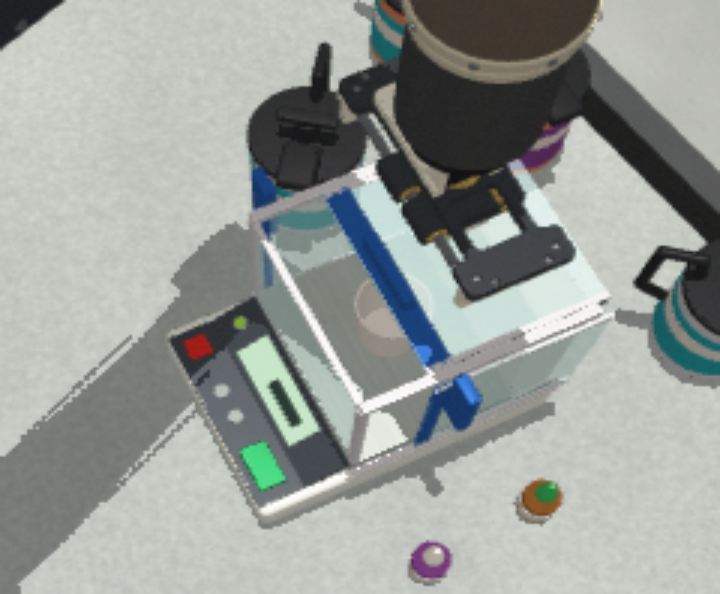

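The fingers hang behind the blue bar (bar in the crop at about (385,265), hand at about (450,200)). Next I lower them behind it.

Emit:
{"fn": "play_rows", "kwargs": {"motion": [{"x": 0,"y": 0,"z": 0.7,"rx": 0,"ry": 0,"rz": 0},{"x": 0,"y": 0,"z": 0.7,"rx": 0,"ry": 0,"rz": 0},{"x": 0,"y": 0,"z": 0.5,"rx": 0,"ry": 0,"rz": 0},{"x": 0,"y": 0,"z": 0.4,"rx": 0,"ry": 0,"rz": 0},{"x": 0,"y": 0,"z": 0.3,"rx": 0,"ry": 0,"rz": 0},{"x": 0,"y": 0,"z": 0.2,"rx": 0,"ry": 0,"rz": 0},{"x": 0,"y": 0,"z": 0,"rx": 0,"ry": 0,"rz": 0}]}}

```text
clock: 5.03
tool_pos: [0.6551, -0.0479, 0.2914]
orientation: [180.0, 0.0, -10.7]
force: [-0.2, 0.3, -0.5]
opening: 0.0006
gripper_force: 0.0
```

Emit:
{"fn": "play_rows", "kwargs": {"motion": [{"x": -0.2,"y": 0,"z": 0,"rx": 0,"ry": 0,"rz": 0},{"x": -0.2,"y": 0,"z": 0,"rx": 0,"ry": 0,"rz": 0},{"x": -0.2,"y": 0,"z": 0,"rx": 0,"ry": 0,"rz": 0},{"x": -0.2,"y": 0,"z": 0,"rx": 0,"ry": 0,"rz": 0},{"x": -0.2,"y": 0,"z": 0,"rx": 0,"ry": 0,"rz": 0},{"x": -0.2,"y": 0,"z": 0,"rx": 0,"ry": 0,"rz": 0},{"x": -0.2,"y": 0,"z": 0,"rx": 0,"ry": 0,"rz": 0},{"x": -0.2,"y": 0,"z": 0,"rx": 0,"ry": 0,"rz": 0},{"x": -0.2,"y": 0,"z": 0,"rx": 0,"ry": 0,"rz": 0},{"x": -0.2,"y": 0,"z": 0,"rx": 0,"ry": 0,"rz": 0},{"x": -0.2,"y": 0,"z": 0,"rx": 0,"ry": 0,"rz": 0},{"x": -0.2,"y": 0,"z": 0,"rx": 0,"ry": 0,"rz": 0}]}}

```text
clock: 6.52
tool_pos: [0.5959, -0.0368, 0.2916]
orientation: [-180.0, -0.0, -10.7]
force: [1.6, -0.5, 1.4]
opening: 0.0004
gripper_force: 0.7
```

```bash
python3 - <<'E'
from h import *
o=ctrl.get_obs(); print((1000*tob(o['tool_pos'])).round(1),(RB.T@o['force']).round(2),o['clock'])
im=cams.snapshot('scene'); cv2.imwrite('pics/s2.png',cv2.resize(im[120:340,220:460],None,fx=3,fy=2.7))
E
```

```text
[-11.8   0.  291.6] [ 1.68 -0.19  1.43] 6.525
```

View pics/s2.png

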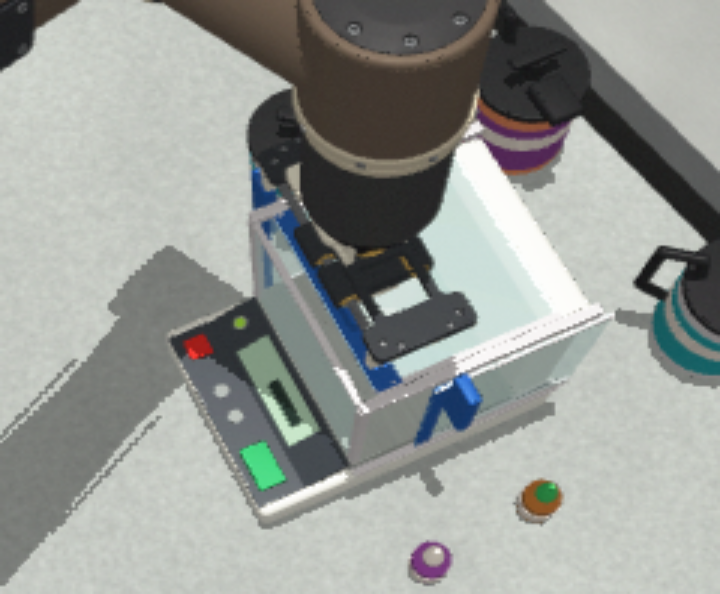

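The cover slides: its blue strip is now near the front rail, and the push force is 1.7 N. I'll finish in small steps.

Emit:
{"fn": "play_rows", "kwargs": {"motion": [{"x": -0.12,"y": 0,"z": 0,"rx": 0,"ry": 0,"rz": 0},{"x": -0.12,"y": 0,"z": 0,"rx": 0,"ry": 0,"rz": 0},{"x": -0.12,"y": 0,"z": 0,"rx": 0,"ry": 0,"rz": 0},{"x": -0.08,"y": 0,"z": 0,"rx": 0,"ry": 0,"rz": 0},{"x": 0,"y": 0,"z": 0,"rx": 0,"ry": 0,"rz": 0}]}}

```text
clock: 7.2
tool_pos: [0.5852, -0.0348, 0.2915]
orientation: [-180.0, 0.0, -10.7]
force: [0.5, -0.1, 0.6]
opening: 0.0005
gripper_force: 0.3
```

Emit:
{"fn": "play_rows", "kwargs": {"motion": [{"x": -0.06,"y": 0,"z": 0,"rx": 0,"ry": 0,"rz": 0},{"x": -0.06,"y": 0,"z": 0,"rx": 0,"ry": 0,"rz": 0},{"x": 0,"y": 0,"z": 0,"rx": 0,"ry": 0,"rz": 0}]}}

```text
clock: 7.58
tool_pos: [0.5823, -0.0342, 0.2915]
orientation: [-180.0, 0.0, -10.7]
force: [0.4, 0.1, 0.8]
opening: 0.0006
gripper_force: 0.4
```

Emit:
{"fn": "play_rows", "kwargs": {"motion": [{"x": -0.06,"y": 0,"z": 0,"rx": 0,"ry": 0,"rz": 0},{"x": 0,"y": 0,"z": 0,"rx": 0,"ry": 0,"rz": 0}]}}

```text
clock: 7.82
tool_pos: [0.5814, -0.034, 0.2915]
orientation: [-180.0, -0.0, -10.7]
force: [3.9, -1.1, -1.9]
opening: 0.0004
gripper_force: 2.1
```

Emit:
{"fn": "play_rows", "kwargs": {"motion": [{"x": -0.06,"y": 0,"z": 0,"rx": 0,"ry": 0,"rz": 0},{"x": 0,"y": 0,"z": 0,"rx": 0,"ry": 0,"rz": 0}]}}

```text
clock: 8.07
tool_pos: [0.5805, -0.0339, 0.2916]
orientation: [-180.0, -0.1, -10.7]
force: [7.2, -2.4, -3.9]
opening: 0.0003
gripper_force: 3.7
```

Emit:
{"fn": "play_rows", "kwargs": {"motion": [{"x": 0.3,"y": 0,"z": 0,"rx": 0,"ry": 0,"rz": 0},{"x": 0.1,"y": 0,"z": -0.6,"rx": 0,"ry": 0,"rz": 0},{"x": 0,"y": 0,"z": -1,"rx": 0,"ry": 0,"rz": 0},{"x": 0,"y": 0,"z": -0.9,"rx": 0,"ry": 0,"rz": 0},{"x": 0.45,"y": 0.9,"z": 0,"rx": 0,"ry": 0,"rz": 0},{"x": 0.45,"y": 0.9,"z": 0,"rx": 0,"ry": 0,"rz": 0},{"x": 0.45,"y": 0.9,"z": 0,"rx": 0,"ry": 0,"rz": 0},{"x": 0.45,"y": 0.9,"z": 0,"rx": 0,"ry": 0,"rz": 0},{"x": 0.45,"y": 0.9,"z": 0,"rx": 0,"ry": 0,"rz": 0},{"x": 0.45,"y": 0.9,"z": 0,"rx": 0,"ry": 0,"rz": 0},{"x": 0,"y": 0,"z": 0,"rx": 0,"ry": 0,"rz": 0},{"x": 0,"y": 0,"z": 0,"rx": 0,"ry": 0,"rz": 0}]}}

```text
clock: 9.57
tool_pos: [0.6305, -0.1806, 0.3545]
orientation: [-180.0, 0.0, -10.7]
force: [-0.3, -0.1, 0.2]
opening: -0.0
gripper_force: 0.0
```

```bash
python3 - <<'E'
from h import *
o=ctrl.get_obs(); print((1000*tob(o['tool_pos'])).round(1),(RB.T@o['force']).round(2),o['clock'])
im=cams.snapshot('top'); cv2.imwrite('pics/t2.png',cv2.resize(im[110:300,220:430],None,fx=3,fy=3))
E
```

```text
[  48.8 -134.9  354.5] [-0.25 -0.16  0.15] 9.575
```

View pics/t2.png

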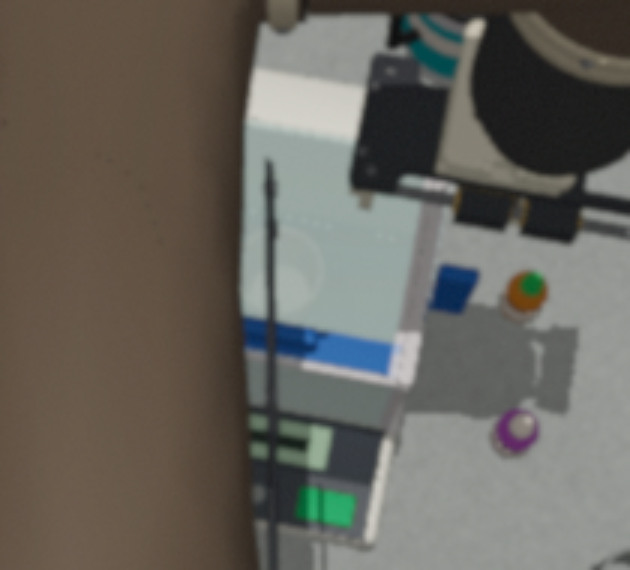

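The cover strip now sits against the front rail (crop (350,350)). The fin is at crop (455,285), with the fingers behind and outboard of it. Next I descend and push.

Emit:
{"fn": "play_rows", "kwargs": {"motion": [{"x": 0,"y": 0,"z": 0.6,"rx": 0,"ry": 0,"rz": 0},{"x": 0,"y": 0,"z": 0.6,"rx": 0,"ry": 0,"rz": 0},{"x": 0,"y": 0,"z": 0.6,"rx": 0,"ry": 0,"rz": 0},{"x": 0,"y": 0,"z": 0.6,"rx": 0,"ry": 0,"rz": 0},{"x": 0,"y": 0,"z": 0.6,"rx": 0,"ry": 0,"rz": 0},{"x": 0,"y": 0,"z": 0.5,"rx": 0,"ry": 0,"rz": 0},{"x": 0,"y": 0,"z": 0.3,"rx": 0,"ry": 0,"rz": 0},{"x": 0,"y": 0,"z": 0,"rx": 0,"ry": 0,"rz": 0}]}}

```text
clock: 10.62
tool_pos: [0.6305, -0.1808, 0.2585]
orientation: [180.0, 0.0, -10.7]
force: [-0.2, 0.4, 0.4]
opening: 0.0003
gripper_force: 0.0
```

Emit:
{"fn": "play_rows", "kwargs": {"motion": [{"x": -0.2,"y": 0,"z": 0,"rx": 0,"ry": 0,"rz": 0},{"x": -0.2,"y": 0,"z": 0,"rx": 0,"ry": 0,"rz": 0},{"x": -0.2,"y": 0,"z": 0,"rx": 0,"ry": 0,"rz": 0},{"x": -0.2,"y": 0,"z": 0,"rx": 0,"ry": 0,"rz": 0},{"x": -0.2,"y": 0,"z": 0,"rx": 0,"ry": 0,"rz": 0},{"x": -0.2,"y": 0,"z": 0,"rx": 0,"ry": 0,"rz": 0}]}}

```text
clock: 11.38
tool_pos: [0.6011, -0.1751, 0.2594]
orientation: [180.0, -0.0, -10.7]
force: [1.9, -0.6, 0.5]
opening: 0.0006
gripper_force: 0.7
```

Emit:
{"fn": "play_rows", "kwargs": {"motion": [{"x": -0.2,"y": 0,"z": 0,"rx": 0,"ry": 0,"rz": 0},{"x": -0.2,"y": 0,"z": 0,"rx": 0,"ry": 0,"rz": 0},{"x": -0.2,"y": 0,"z": 0,"rx": 0,"ry": 0,"rz": 0},{"x": -0.2,"y": 0,"z": 0,"rx": 0,"ry": 0,"rz": 0},{"x": -0.2,"y": 0,"z": 0,"rx": 0,"ry": 0,"rz": 0},{"x": -0.2,"y": 0,"z": 0,"rx": 0,"ry": 0,"rz": 0},{"x": -0.12,"y": 0,"z": 0,"rx": 0,"ry": 0,"rz": 0},{"x": -0.08,"y": 0,"z": 0,"rx": 0,"ry": 0,"rz": 0},{"x": 0,"y": 0,"z": 0,"rx": 0,"ry": 0,"rz": 0}]}}

```text
clock: 12.5
tool_pos: [0.5666, -0.1686, 0.259]
orientation: [-180.0, 0.0, -10.7]
force: [0.6, -0.2, 0.3]
opening: 0.0006
gripper_force: 0.3
```

Emit:
{"fn": "play_rows", "kwargs": {"motion": [{"x": -0.06,"y": 0,"z": 0,"rx": 0,"ry": 0,"rz": 0},{"x": 0,"y": 0,"z": 0,"rx": 0,"ry": 0,"rz": 0}]}}

```text
clock: 12.75
tool_pos: [0.5653, -0.1684, 0.259]
orientation: [-180.0, 0.0, -10.7]
force: [1.3, -0.3, 0.5]
opening: 0.0004
gripper_force: 0.5
```

Emit:
{"fn": "play_rows", "kwargs": {"motion": [{"x": -0.06,"y": 0,"z": 0,"rx": 0,"ry": 0,"rz": 0},{"x": 0,"y": 0,"z": 0,"rx": 0,"ry": 0,"rz": 0}]}}

```text
clock: 13.0
tool_pos: [0.5638, -0.1681, 0.2589]
orientation: [-180.0, 0.0, -10.7]
force: [0.8, -1.2, -0.0]
opening: 0.0007
gripper_force: 0.7
```

Emit:
{"fn": "play_rows", "kwargs": {"motion": [{"x": -0.06,"y": 0,"z": 0,"rx": 0,"ry": 0,"rz": 0},{"x": 0,"y": 0,"z": 0,"rx": 0,"ry": 0,"rz": 0}]}}

```text
clock: 13.25
tool_pos: [0.5627, -0.1678, 0.2589]
orientation: [-180.0, -0.0, -10.7]
force: [4.5, -0.1, -2.1]
opening: 0.0003
gripper_force: 2.1
```

Emit:
{"fn": "play_rows", "kwargs": {"motion": [{"x": -0.06,"y": 0,"z": 0,"rx": 0,"ry": 0,"rz": 0},{"x": 0,"y": 0,"z": 0,"rx": 0,"ry": 0,"rz": 0}]}}

```text
clock: 13.5
tool_pos: [0.5618, -0.1675, 0.2589]
orientation: [-180.0, -0.1, -10.7]
force: [7.0, -3.1, -3.3]
opening: 0.0006
gripper_force: 3.4
```

Emit:
{"fn": "play_rows", "kwargs": {"motion": [{"x": 0.3,"y": 0,"z": 0,"rx": 0,"ry": 0,"rz": 0},{"x": 0.1,"y": 0.1,"z": -0.4,"rx": 0,"ry": 0,"rz": 0},{"x": 0,"y": 0,"z": -0.9,"rx": 0,"ry": 0,"rz": 0},{"x": 0,"y": 0,"z": -0.9,"rx": 0,"ry": 0,"rz": 0},{"x": 0,"y": 0,"z": -0.9,"rx": 0,"ry": 0,"rz": 0},{"x": 0,"y": 0,"z": -0.8,"rx": 0,"ry": 0,"rz": 0},{"x": -0.94,"y": -0.6,"z": 0,"rx": 0,"ry": 0,"rz": 0},{"x": -0.94,"y": -0.6,"z": 0,"rx": 0,"ry": 0,"rz": 0},{"x": -0.94,"y": -0.6,"z": 0,"rx": 0,"ry": 0,"rz": 0},{"x": -0.94,"y": -0.6,"z": 0,"rx": 0,"ry": 0,"rz": 0},{"x": -0.94,"y": -0.6,"z": 0,"rx": 0,"ry": 0,"rz": 0},{"x": 0,"y": 0,"z": 0,"rx": 0,"ry": 0,"rz": 0},{"x": 0,"y": 0,"z": 0,"rx": 0,"ry": 0,"rz": 0}]}}

```text
clock: 15.12
tool_pos: [0.4688, -0.0766, 0.3572]
orientation: [-180.0, -0.0, -10.7]
force: [-0.1, 0.1, -0.1]
opening: 0.0005
gripper_force: 0.0
```

```bash
python3 - <<'E'
from h import *
o=ctrl.get_obs(); print((1000*tob(o['tool_pos'])).round(1),(RB.T@o['force']).round(2),o['clock'],o['joint_pos'].round(1))
im=cams.snapshot('scene'); cv2.imwrite('pics/s3.png',cv2.resize(im[120:340,220:460],None,fx=3,fy=2.7))
E
```

```text
[-129.4  -62.6  357.2] [-0.14  0.11 -0.14] 15.125 [ 14.5  -2.4 -10.4   0.  -82.   64.8]
```

View pics/s3.png

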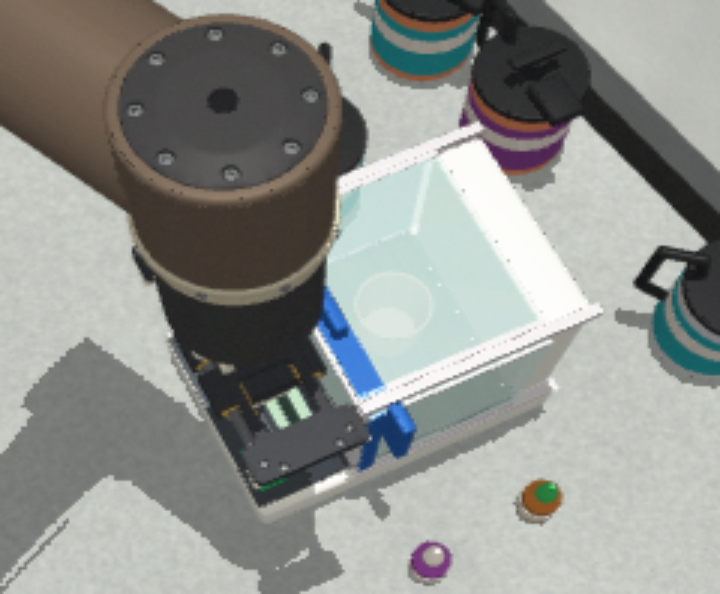

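Cover and right door both look shut (strip against the front rail, fin at crop (400,430) at the front). I'll tilt slightly so the wrist stays clear of the chamber, then descend to the tare key.

Emit:
{"fn": "play_rows", "kwargs": {"motion": [{"x": 0.15,"y": 0,"z": 0,"rx": 0,"ry": 1,"rz": 0},{"x": 0.15,"y": 0,"z": 0,"rx": 0,"ry": 1,"rz": 0},{"x": -0.125,"y": 0,"z": 0.9,"rx": 0,"ry": 0,"rz": 0},{"x": -0.125,"y": 0,"z": 0.9,"rx": 0,"ry": 0,"rz": 0},{"x": -0.125,"y": 0,"z": 0.9,"rx": 0,"ry": 0,"rz": 0},{"x": -0.125,"y": 0,"z": 0.9,"rx": 0,"ry": 0,"rz": 0},{"x": -0.125,"y": 0,"z": 0.9,"rx": 0,"ry": 0,"rz": 0},{"x": -0.125,"y": 0,"z": 0.9,"rx": 0,"ry": 0,"rz": 0},{"x": -0.125,"y": 0,"z": 0.9,"rx": 0,"ry": 0,"rz": 0},{"x": -0.125,"y": 0,"z": 0.9,"rx": 0,"ry": 0,"rz": 0},{"x": 0,"y": 0,"z": 0,"rx": 0,"ry": 0,"rz": 0},{"x": 0,"y": 0,"z": 0,"rx": 0,"ry": 0,"rz": 0}]}}

```text
clock: 16.68
tool_pos: [0.477, -0.0781, 0.1758]
orientation: [180.0, -8.0, -10.7]
force: [-0.2, -0.6, 0.7]
opening: 0.0003
gripper_force: 0.0
```

```bash
python3 - <<'E'
from h import *
o=ctrl.get_obs(); print((1000*tob(o['tool_pos'])).round(1),(RB.T@o['force']).round(2),o['clock'],o['orientation'].round(1))
E
```

```text
[-121.   -62.6  175.8] [-0.04 -0.64  0.69] 16.675 [180.   -8.  -10.7]
```

Emit:
{"fn": "play_rows", "kwargs": {"motion": [{"x": -0.15,"y": 0,"z": 0.8,"rx": 0,"ry": 0,"rz": 0},{"x": -0.15,"y": 0,"z": 0.8,"rx": 0,"ry": 0,"rz": 0},{"x": -0.13,"y": 0,"z": 0.8,"rx": 0,"ry": 0,"rz": 0},{"x": -0.1,"y": 0,"z": 0.6,"rx": 0,"ry": 0,"rz": 0},{"x": -0.07,"y": 0,"z": 0.5,"rx": 0,"ry": 0,"rz": 0},{"x": 0,"y": 0,"z": 0,"rx": 0,"ry": 0,"rz": 0}]}}

```text
clock: 17.42
tool_pos: [0.474, -0.0774, 0.0866]
orientation: [180.0, -8.0, -10.7]
force: [-0.2, 0.0, 0.3]
opening: 0.0006
gripper_force: 0.0
```

```bash
python3 - <<'E'
from h import *
o=ctrl.get_obs(); print((1000*tob(o['tool_pos'])).round(1),(RB.T@o['force']).round(2),o['clock'],o['orientation'].round(1))
E
```

```text
[-124.1  -62.5   86.6] [-0.18 -0.01  0.33] 17.425 [180.   -8.  -10.7]
```

Emit:
{"fn": "play_rows", "kwargs": {"motion": [{"x": -0.02,"y": 0,"z": 0.16,"rx": 0,"ry": 0,"rz": 0},{"x": -0.02,"y": 0,"z": 0.16,"rx": 0,"ry": 0,"rz": 0},{"x": -0.02,"y": 0,"z": 0.16,"rx": 0,"ry": 0,"rz": 0},{"x": 0,"y": 0,"z": 0,"rx": 0,"ry": 0,"rz": 0}]}}

```text
clock: 17.92
tool_pos: [0.474, -0.0774, 0.0742]
orientation: [180.0, -8.0, -10.7]
force: [0.2, -0.0, 1.4]
opening: 0.001
gripper_force: 0.3
```

Emit:
{"fn": "play_rows", "kwargs": {"motion": [{"x": -0.01,"y": 0,"z": 0.08,"rx": 0,"ry": 0,"rz": 0},{"x": 0,"y": 0,"z": 0,"rx": 0,"ry": 0,"rz": 0}]}}

```text
clock: 18.18
tool_pos: [0.474, -0.0774, 0.0723]
orientation: [-180.0, -8.0, -10.7]
force: [-0.5, -0.0, 1.5]
opening: -0.0
gripper_force: 0.9
```

Emit:
{"fn": "play_rows", "kwargs": {"motion": [{"x": -0.01,"y": 0,"z": 0.06,"rx": 0,"ry": 0,"rz": 0},{"x": 0,"y": 0,"z": 0,"rx": 0,"ry": 0,"rz": 0}]}}

```text
clock: 18.42
tool_pos: [0.474, -0.0774, 0.0708]
orientation: [-180.0, -8.0, -10.7]
force: [-0.3, 0.0, 1.9]
opening: 0.0004
gripper_force: 1.3
```

Emit:
{"fn": "play_rows", "kwargs": {"motion": [{"x": -0.01,"y": 0,"z": 0.06,"rx": 0,"ry": 0,"rz": 0},{"x": 0,"y": 0,"z": 0,"rx": 0,"ry": 0,"rz": 0}]}}

```text
clock: 18.68
tool_pos: [0.4741, -0.0774, 0.0698]
orientation: [-180.0, -8.0, -10.7]
force: [-4.9, 1.1, 11.5]
opening: 0.0007
gripper_force: 5.5
```

Emit:
{"fn": "play_rows", "kwargs": {"motion": [{"x": -0.01,"y": 0,"z": 0.04,"rx": 0,"ry": 0,"rz": 0},{"x": 0,"y": 0,"z": 0,"rx": 0,"ry": 0,"rz": 0}]}}

```text
clock: 18.92
tool_pos: [0.4742, -0.0774, 0.0694]
orientation: [180.0, -8.1, -10.7]
force: [-7.5, 1.7, 18.6]
opening: 0.0003
gripper_force: 9.4
```

The key is at its stop. I'll release and look.

Emit:
{"fn": "play_rows", "kwargs": {"motion": [{"x": 0.03,"y": 0,"z": -0.2,"rx": 0,"ry": 0,"rz": 0},{"x": 0.08,"y": 0,"z": -0.6,"rx": 0,"ry": 0,"rz": 0},{"x": 0,"y": 0,"z": -1,"rx": 0,"ry": 0,"rz": 0},{"x": 0,"y": 0,"z": -1,"rx": 0,"ry": 0,"rz": 0},{"x": -0.5,"y": 0,"z": -0.8,"rx": 0,"ry": 0,"rz": 0},{"x": -1,"y": 0,"z": -0.6,"rx": 0,"ry": 0,"rz": 0},{"x": -1,"y": 0,"z": -0.6,"rx": 0,"ry": 0,"rz": 0},{"x": 0,"y": 0,"z": 0,"rx": 0,"ry": 0,"rz": 0},{"x": 0,"y": 0,"z": 0,"rx": 0,"ry": 0,"rz": 0}]}}

```text
clock: 20.05
tool_pos: [0.3995, -0.0631, 0.1787]
orientation: [-180.0, -8.0, -10.7]
force: [0.1, 0.4, 0.5]
opening: 0.0001
gripper_force: 0.0
```

```bash
python3 - <<'E'
from h import *
o=ctrl.get_obs(); print((1000*tob(o['tool_pos'])).round(1),o['force'].round(2),o['clock'])
im=cams.snapshot('scene'); cv2.imwrite('pics/s4.png',cv2.resize(im[120:340,220:460],None,fx=3,fy=2.7))
E
```

```text
[-200.   -62.2  178.7] [0.14 0.38 0.46] 20.05
```

View pics/s4.png

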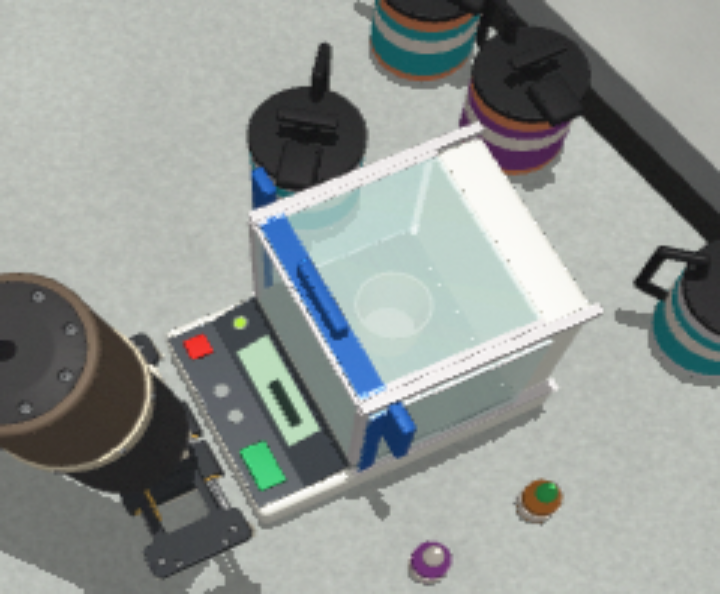

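The cover strip is flush with the front rail, the right fin (400,430) mirrors the left one, and the green key (263,467) is up. The hand is clear of the balance.

```bash
python3 -c "
from plant import workorder
print(workorder.close_job())"
```

```text
the job is handed in; nothing more can be done
None
```

I pushed the cover and right door shut onto their buffers, pressed the tare key to its stop and let it come up, and handed the job in at about 20 s; the judge returned no verdict.

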